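# Push the shoe polish tin home between the two corral posts

### The arm

A 6-joint arm with a two-finger parallel gripper is mounted at the origin on the work surface. World frame = base frame: x ahead of the robot, y to its left, z up, the work surface at z = 0. Lengths are in m, angles in rad, forces in N, time in s.
With the tool pointing down it reaches from about 0.275 to 0.725 m from the base axis. Payload 5.6 kg.
Tool frame: the origin (TCP) lies at the very end of the fingers, on their centre line; the grasp point (between the pads) lies 19 mm behind it; z points along the fingers, y is the direction in which the jaws open and shut (so a half turn about z gives the same grasp; the last joint's range is limited). The gripper opens to 85 mm and grips with 20 to 120 N. Pads are 22 mm wide; open, the fingers measure 114 mm over their backs; the gripper's body (76 mm by 85 mm) begins 54 mm behind the grasp point. The pads swing forward as they close: fully open they stand 13 mm farther back than shut.
Start: joints at [-0.889, 0.255, 0.108, 0, -1.424, -0.285], TCP at [0.213, -0.507, 0.231] pointing down, gripper open.
Joint ranges: [-2.95, 2.95], [-1.21, 1.97], [-1.09, 1.5], [-2.87, 1.71], [-2.94, -0.07], [-3.05, 3.05]. Speed limits (rad/s): [2.57, 2.57, 3.14, 3.14, 3.14, 3.14].

### API

Orientations are given as a rotation vector (axis times angle).
In Python, from cell import bot gives the robot as it stands. The module is installed in compiled form; this text tells all that it offers.
- The arm moves only by the tool play_rows, never from a script. Its argument "commands" is a list that holds one entry, the list of rows, each a list of 4 numbers: the shift along the world's x, y, z in m, then the turn about the world's z in degrees. In form: [[[tx, ty, tz, twist], ...]]. A call has 1 to 5 rows; each row shifts and turns the commanded pose from where the row before left it; what a row does not reach is not made up. A row lasts 1/12 s, in which the tool goes at most 41.7 mm and 7.16 degrees, less where a joint would pass 70% of its speed; a pose out of reach is approached as far as the arm can. A call is refused whole if a number of a shift passes 0.0417 or a number of a turn 7.16, either way. A call with a gripper value outside its range is refused whole. "fingers" is the opening, from -1 (shut) to 1 (fully open), set as the call begins (left out, the last holds). The fingers move at their own pace and stop on an object; "force" is the grip in N (left out, the last holds). Time passes only in rows, so rows that do not move let the fingers close. It gives the time, the measured TCP pose, the force and the opening at its end, in the units of the state.
- bot.sense(): the state, without advancing time (a new reading comes with each control period).
- bot.get_image(name): name is "side" or "top" or "wrist"; returns the picture (480x640x3 uint8, red, green, blue); there is no depth.
- bot.camera_model(name): a dict with "K" (3x3 intrinsics, pixels), "extrinsics" (4x4, takes a point from world to camera coordinates). Camera axes: x right, y down, z forward; pixel columns grow to the right and rows downward; lengths in m; the calibration is good to about 2 mm. The wrist camera is an equidistant fisheye: a pixel r from the principal point sees the ray r / f radians off the axis. A picture is of the moment at which its call begins: read the wrist's pose just before it. camera_model takes no time and is no camera call; for the wrist camera it gives the pose at the moment of the call.
- bot.close_job(): hands the job in, once; it reports no verdict.
The state is a dict: "time_s": time; "joints": joint angles; "dq": joint speeds; "tau": joint torques, N m; "tcp_pos": TCP position; "eef_rot": TCP orientation; "wrist_force": force on the tool from outside, world axes, zero at the start; "wrist_torque": the same for the moment, N m; "grip_width": finger opening in m.
Only numpy, scipy, OpenCV 4.12 (cv2) and the standard library are available. Lean on these libraries where they do the work, as an engineer would, in place of code of your own. Each camera call takes 0.05 s, during which the arm holds its last target. There are 200 camera calls.

### The job

Put the shoe polish tin away in its corral: push it gently along the shelf with the fingertips, through the narrow gap between the two steel posts, until the whole tin is inside, past the posts. Never pinch, lift, tip or press hard on the tin, and leave everything else on the shelf where it stands.

Things in the scene. Friction and masses are not known exactly. Their poses are not given: they have to be found in the camera images.
- tin: closed flat round tin of shoe polish, dark metal with a brass disc on the lid, loose, flat on the shelf; 70 mm diameter, 28 mm tall, 90 to 185 g, upright side wall; origin at the centre of its underside (shelf level, z = 0), z up. It slides under a push of less than 2 N and stops when the pushing stops. It starts to the robot's right of the corral, with free shelf between
- corral: low plywood frame without floor, screwed to the shelf, rails 35 mm tall, open only between two upright round steel posts (30 mm diameter, 45 mm tall). Origin at shelf level midway between the posts; x points straight through the gap into the corral (roughly world +y, within about 20 degrees), y across the gap, z up. Post centres at y = -53 and 53 mm: the gap is 76 mm wide, open above
- corral_home (a point): point on the bare shelf inside the corral, 70 mm straight in (along the corral's x) from the middle of the gap: a good place for the tin's centre. The inside runs from the backs of the posts (corral x = 15 mm) to the back rail (x = 134 mm) and from y = -103 to 103 mm. The tin is wholly past the posts when its centre is beyond x = 50 mm
- jar: small jar, 36 mm diameter, 55 mm tall, standing inside the corral near x = 60 mm, y = 76 mm of the corral (to one side of the tin's way); origin at the centre of its underside; to be left alone
- dustpan_brush: blue dustpan brush lying bristles down, about 270 mm long along its x, 42 mm wide, 53 mm tall, block from x = -10 to 130 mm, handle to x = -140 mm, nearest the robot; to be left alone
- crevice_tool: white plastic crevice tool lying along its x, from x = -110 to 133 mm, 36 mm wide and tall at its tube end, beyond the corral; to be left alone
- pad_holder: round stainless scouring pad holder, 72 mm diameter, ball knob on top to 63 mm height; origin at the centre of its underside, to the far side of the tin; to be left alone
- shoe_brush: wooden shoe brush, 170 x 52 mm, 44 mm tall, long along its x; origin at the centre of its underside, at the right of the tin; to be left alone
- cleaner: upright bottle, 68 mm diameter, 190 mm tall, beyond the corral at the left; origin at the centre of its underside; to be left alone
- wax_can: upright bare metal can, 80 mm diameter, 100 mm tall, at the left; origin at the centre of its underside; to be left alone

How it is judged:
On the way:
1. the tin is in the gap, midway between the two posts (x of tin in the frame of corral between -0.02 and 0.02 m and y of tin in the frame of corral between -0.006 and 0.006 m and height (world z) of tin below 0.006 m), for 0.05 s.
At the end, for the whole second after the job is handed in: The tin rests flat on the shelf inside the corral, wholly past the posts (centre more than 49 mm beyond the line through the post centres, which leaves 1 mm of tolerance), and at rest; every bystander is within 15 mm of where it stood (x of tin in the frame of corral between 0.049 and 0.102 m and y of tin in the frame of corral between -0.07 and 0.07 m and height (world z) of tin below 0.004 m and angle between tin's own z axis and vertical below 0.06 rad and linear speed of tin below 0.01 m/s and distance of each of jar, dustpan_brush, crevice_tool, pad_holder, shoe_brush, cleaner, wax_can from where it was at the start of the episode below 0.015 m); the robot touches nothing.
It fails at once if the tin is lifted off the shelf (more than 8 mm) (height (world z) of tin above 0.008 m).
It fails at once if the tin is tipped (more than 0.25 rad) (angle between tin's own z axis and vertical above 0.25 rad).
It fails at once if the tin is pinched or pressed hard: more than 18 N between fingers and tin (contact force between the fingers and tin above 18 N).
It fails at once if another thing on the shelf is pushed away (more than 15 mm) or knocked over (distance of any of jar, dustpan_brush, crevice_tool, pad_holder, shoe_brush, cleaner, wax_can from where it was at the start of the episode above 0.015 m or angle between any of jar, dustpan_brush, crevice_tool, pad_holder, shoe_brush, cleaner, wax_can's own z axis and vertical above 0.3 rad).
It also fails if it takes over 53 s, if anything falls off the work surface, if the arm or the gripper's body presses on something with over 40 N, if the wrist force passes 120 N, or if a joint passes its speed limit or range.

## Working session

There is one attempt and no reset: what is moved stays moved. The work goes in short steps, Python scripts to look and compute and a tool call to move; the robot and the scene stay as the last step left them, time stands still between calls to the robot, and variables do not carry over. Pictures are saved under pics/ and viewed, about 8 in all and at most 12, crops included, and the job is handed in when it is done.

Besides the shell and the picture viewer there is one more tool, called after ">>>" as name([rows], argument=value, ...), one row to a line, values as JSON. play_rows: Moves the arm, as the interface text tells. Its arguments: {"type":"object","properties":{"commands":{"type":"array"},"fingers":{"type":"number"},"force":{"type":"number"}},"required":["commands"]}

```bash
mkdir -p pics; python3 - <<'E'
from cell import bot
import cv2,numpy as np
for n in("top","side"):
    im=bot.get_image(n); cv2.imwrite(f"pics/{n}0.png",im[:,:,::-1])
    m=bot.camera_model(n); print(n,np.round(m["K"],1).tolist(),np.round(m["extrinsics"],4).tolist())
print(bot.sense())
E
```

```text
top [[625.0, 0.0, 317.2], [0.0, 625.0, 239.1], [0.0, 0.0, 1.0]] [[0.0915, -0.9958, 0.0053, -0.0627], [-0.9751, -0.0907, -0.2026, 0.5777], [0.2022, 0.0134, -0.9792, 1.4518], [0.0, 0.0, 0.0, 1.0]]
side [[598.8, 0.0, 331.1], [0.0, 598.8, 235.6], [0.0, 0.0, 1.0]] [[-0.682, 0.7312, 0.0135, 0.4062], [0.4065, 0.3944, -0.8241, -0.1891], [-0.6079, -0.5566, -0.5662, 1.8937], [0.0, 0.0, 0.0, 1.0]]
{'time_s': 0.1, 'joints': array([-8.89418447e-01,  2.55689570e-01,  1.07116326e-01, -4.25018665e-04,
       -1.42391402e+00, -2.84619143e-01]), 'dq': array([-0.00054881, -0.00048306,  0.00368365, -0.00043561, -0.00066803,
        0.00011836]), 'tau': array([-2.48588934e-03, -3.87605667e+01,  2.38473040e+01,  5.37793502e+00,
       -3.77995282e-03, -4.99811222e-06]), 'tcp_pos': array([ 0.21241918, -0.50683162,  0.23047792]), 'eef_rot': array([ 6.18969465e-01, -3.07959074e+00, -2.65860914e-03]), 'wrist_force': array([ 0.33651744, -0.18133327,  0.59359422]), 'wrist_torque': array([-0.00629663, -0.01598704, -0.06409719]), 'grip_width': 0.08539634000038782}
```

View pics/top0.png

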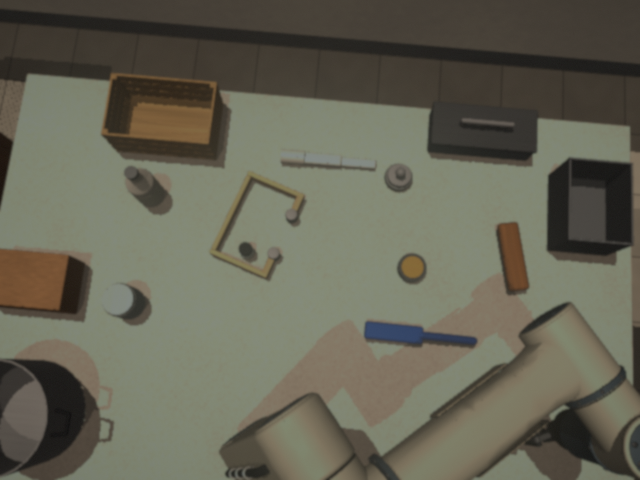

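View pics/side0.png

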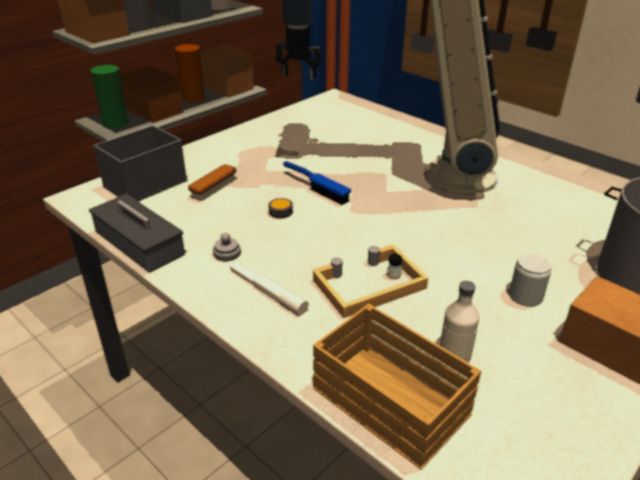

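The top view shows the tin at (412,267), posts at about (292,215) and (274,254), and the jar at (247,250). The rails have corners near (252,175), (302,197), (267,274) and (213,250). The side view agrees with this. Next I measure them.

```bash
cat > h.py <<'E'
from cell import bot
import cv2,numpy as np
def ray(n,uv,z,m=None):
    m=m or bot.camera_model(n); K,E=np.array(m["K"]),np.array(m["extrinsics"]); R,t=E[:3,:3],E[:3,3]
    d=R.T@np.linalg.solve(K,[uv[0],uv[1],1]); c=-R.T@t
    return c+d*(z-c[2])/d[2]
def brass(im,box):
    h=cv2.cvtColor(im,cv2.COLOR_RGB2HSV); x0,y0,x1,y1=box
    k=cv2.inRange(h,(10,140,90),(30,255,255)); q=np.zeros_like(k); q[y0:y1,x0:x1]=k[y0:y1,x0:x1]
    mo=cv2.moments(q,True); return mo["m10"]/mo["m00"],mo["m01"]/mo["m00"],mo["m00"]
E
python3 - <<'E'
from h import *
t=cv2.imread("pics/top0.png");s=cv2.imread("pics/side0.png")
bt=brass(t[:,:,::-1].copy(),(390,245,435,290));bs=brass(s[:,:,::-1].copy(),(262,190,300,225))
print("tin",bt,ray("top",bt,.028).round(4),bs,ray("side",bs,.028).round(4))
h=cv2.cvtColor(t,cv2.COLOR_BGR2HSV); 
k=cv2.inRange(h,(15,75,90),(32,255,255)); q=np.zeros_like(k); q[165:285,205:310]=k[165:285,205:310]
pts=np.argwhere(q)[:,::-1].astype(np.float32); r=cv2.minAreaRect(pts); b=cv2.boxPoints(r)
print(r,len(pts)); P=np.array([ray("top",p,.035)[:2] for p in b]);print(P.round(4),np.linalg.norm(P-np.roll(P,1,0),axis=1).round(4))
for n,p in dict(post1=(292,215),post2=(274,253)).items():print(n,ray("top",p,.045).round(4))
for n,p,z in(("brushA",(366,328),.05),("brushB",(475,341),.03),("pad",(398,178),.03),("shoeA",(508,222),.04),("shoeB",(517,290),.04)):print(n,ray("top",p,z).round(3))
c1=cv2.resize(t[165:285,205:325],(480,480),interpolation=cv2.INTER_CUBIC)
qq=cv2.resize(q[165:285,205:325],(300,300),interpolation=cv2.INTER_NEAREST)
c1=np.hstack([c1,np.zeros((480,300,3),np.uint8)]);c1[:300,480:]=qq[:,:,None]
cv2.imwrite("pics/c1.png",c1)
E
```

```text
tin (412.15410958904107, 266.67808219178085, 292.0) [ 0.5404 -0.2466  0.028 ] (280.0824175824176, 203.8186813186813, 182.0) [ 0.542 -0.247  0.028]
((256.54486083984375, 223.8251495361328), (62.0306396484375, 92.7567138671875), 24.880367279052734) 1145
[[0.5274 0.2516]
 [0.7499 0.1812]
 [0.6954 0.0338]
 [0.4761 0.1077]] [0.1527 0.2334 0.1572 0.2314]
post1 [0.6386 0.0583 0.045 ]
post2 [0.5399 0.0923 0.045 ]
brushA [ 0.38  -0.144  0.05 ]
brushB [ 0.375 -0.407  0.03 ]
pad [ 0.762 -0.197  0.03 ]
shoeA [ 0.672 -0.474  0.04 ]
shoeB [ 0.505 -0.5    0.04 ]
```

View pics/c1.png

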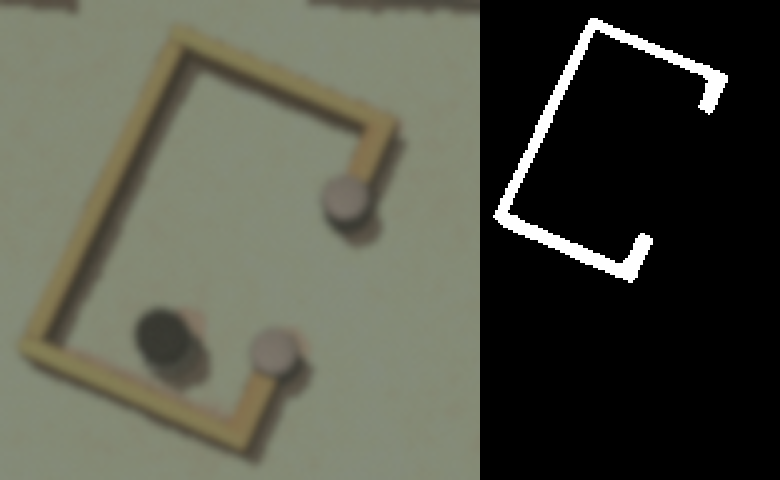

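The crop shows the post tops at full-image pixels (291.5,214.5) and (273.7,252.7), and they come out 104 mm apart (true 106). Gap middle is about (0.589, 0.075) and the inward direction about 71.3° from world x. The tin is at (0.541,-0.247). I'll push it with two slightly open fingers as a cradle: first to the corral axis, then straight in.

>>> play_rows([
  [[0.0324,0.0192,0,6.5],[0.0324,0.0192,0,6.5],[0.0324,0.0192,0,6.5],[0.0324,0.0192,0,6.5],[0.0324,0.0192,0,6.5]],
], fingers=-0.34, force=20)

```text
time_s: 0.52
tcp_pos: [0.3757, -0.4099, 0.2309]
eef_rot: [1.464, -2.78, -0.001]
wrist_force: [-0.2, -0.7, 0.5]
grip_width: 0.0285
```

>>> play_rows([
  [[0.0324,0.0192,0,6.5],[0.0324,0.0192,0,6.5],[0.0324,0.0192,0,6.5],[0.0324,0.0192,0,6.5],[0.0324,0.0192,0,6.5]],
])

```text
time_s: 0.93
tcp_pos: [0.5378, -0.3138, 0.2309]
eef_rot: [2.183, -2.258, -0.001]
wrist_force: [1.1, -0.7, 0.3]
grip_width: 0.0283
```

>>> play_rows([
  [[0,0,-0.03,0],[0,0,-0.03,0],[0,0,-0.03,0],[0,0,-0.03,0],[0,0,-0.03,0]],
])

```text
time_s: 1.35
tcp_pos: [0.5362, -0.3149, 0.0794]
eef_rot: [2.177, -2.265, -0.001]
wrist_force: [0.6, -0.6, 0.1]
grip_width: 0.0281
```

>>> play_rows([
  [[0,0,-0.025,0],[0,0,-0.024,0],[0,0,-0.012,0],[0,0,-0.008,0],[0,0,0,0]],
])

```text
time_s: 1.77
tcp_pos: [0.5352, -0.3147, 0.0101]
eef_rot: [2.176, -2.264, -0.006]
wrist_force: [0.1, -0.0, 0.0]
grip_width: 0.0282
```

```bash
python3 - <<'E'
from h import *
s=bot.get_image("side");w=bot.get_image("wrist")
c=cv2.resize(s[100:340,200:440],(480,480),interpolation=cv2.INTER_CUBIC)
w=cv2.resize(w,(320,240)); c=np.hstack([c,np.zeros((480,320,3),np.uint8)]);c[:240,480:]=w
cv2.imwrite("pics/a1.png",c[:,:,::-1]);b=brass(s,(262,190,300,225));print(b,ray("side",b,.028)); x=bot.sense();print(x["tcp_pos"],x["wrist_force"])
E
```

```text
(279.42148760330576, 203.13223140495867, 121.0) [ 0.54075137 -0.25108385  0.028     ]
[ 0.5369407  -0.31548777  0.0128076 ] [-0.84426209  0.43809016  0.8607919 ]
```

View pics/a1.png

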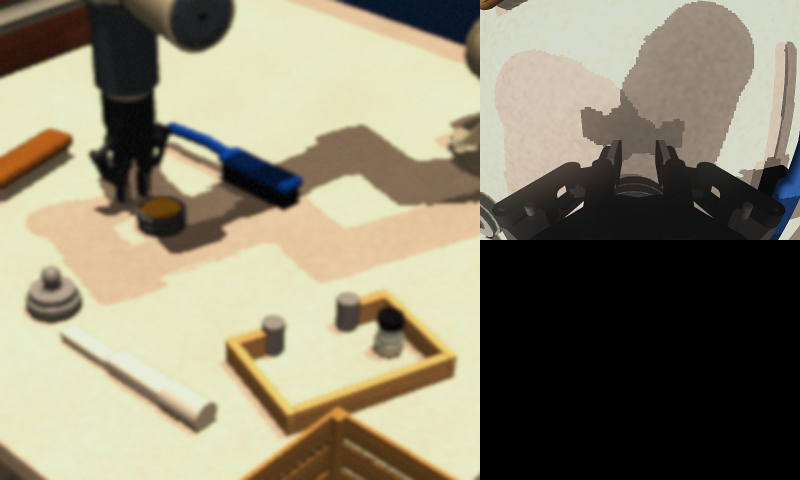

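The fingers stand just behind the tin and aren't touching it. The tin is in shadow, beside (160,215) in the crop. I start the slow push.

>>> play_rows([
  [[0.001,0.005,0,0],[0.001,0.005,0,0],[0.001,0.004,0,0],[0,0.004,0,0],[0,0.004,0,0]],
])

```text
time_s: 2.28
tcp_pos: [0.5399, -0.2927, 0.0127]
eef_rot: [-2.177, 2.264, -0.001]
wrist_force: [-0.1, 0.3, 0.0]
grip_width: 0.0283
```

>>> play_rows([
  [[0,0.004,0,0],[0,0.005,0,0],[0,0.006,0,0],[0,0.006,0,0],[0,0.006,0,0]],
])

```text
time_s: 2.7
tcp_pos: [0.5396, -0.2658, 0.0124]
eef_rot: [2.177, -2.265, 0.0]
wrist_force: [-0.4, -0.4, 0.4]
grip_width: 0.0283
```

>>> play_rows([
  [[0,0.006,0,0],[0,0.006,0,0],[0,0.006,0,0],[0,0.006,0,0],[0,0.006,0,0]],
])

```text
time_s: 3.12
tcp_pos: [0.5396, -0.2356, 0.0123]
eef_rot: [2.177, -2.265, 0.0]
wrist_force: [0.2, -1.1, 0.2]
grip_width: 0.0281
```

```bash
cat > loc.py <<'E'
from h import *
import sys
x=bot.sense();print("tcp",x["tcp_pos"].round(4),x["wrist_force"].round(1))
O=np.array([.5893,.0753]);a=np.radians(71.3);u=np.array([np.cos(a),np.sin(a)]);v=np.array([-u[1],u[0]])
for n in("side","top"):
    im=bot.get_image(n);h=cv2.cvtColor(im,cv2.COLOR_RGB2HSV);k=cv2.inRange(h,(10,140,70),(30,255,255))
    N,_,st,c=cv2.connectedComponentsWithStats(k)
    for i in range(1,N):
        if st[i,4]<25:continue
        p=ray(n,c[i],.028)
        if .45<p[0]<.72 and -.3<p[1]<.2: print(n,st[i,4],c[i].round(1),p[:2].round(4),"corral",((p[:2]-O)@u).round(4),((p[:2]-O)@v).round(4))
    cv2.imwrite(f"pics/last_{n}.png",im[:,:,::-1])
E
python3 loc.py
```

```text
tcp [ 0.5396 -0.2356  0.0123] [ 0.2 -1.1  0.2]
side 185 [293.8 210.7] [ 0.5404 -0.1932] corral -0.27 -0.0397
top 98 [389.7 259.2] [ 0.5539 -0.1905] corral -0.2631 -0.0517
```

The tin rides in the cradle 42 mm ahead of the tool, as predicted, at about 1 N.

>>> play_rows([
  [[0.0004,0.007,0,0],[0.0004,0.008,0,0],[0.0004,0.008,0,0],[0.0004,0.008,0,0],[0.0004,0.008,0,0]],
])

```text
time_s: 3.63
tcp_pos: [0.5415, -0.1963, 0.0122]
eef_rot: [2.177, -2.265, -0.0]
wrist_force: [-0.2, -0.4, -0.2]
grip_width: 0.028
```

>>> play_rows([
  [[0.0004,0.008,0,0],[0.0004,0.008,0,0],[0.0004,0.008,0,0],[0.0004,0.008,0,0],[0.0004,0.008,0,0]],
])

```text
time_s: 4.05
tcp_pos: [0.5436, -0.1564, 0.0123]
eef_rot: [2.177, -2.265, -0.0]
wrist_force: [-0.2, -0.3, -0.9]
grip_width: 0.0283
```

>>> play_rows([
  [[0.0004,0.008,0,0],[0.0004,0.008,0,0],[0.0004,0.008,0,0],[0.0004,0.008,0,0],[0.0004,0.008,0,0]],
])

```text
time_s: 4.47
tcp_pos: [0.5456, -0.1165, 0.0123]
eef_rot: [-2.177, 2.265, 0.0]
wrist_force: [0.0, -0.1, -0.4]
grip_width: 0.0285
```

>>> play_rows([
  [[0.0004,0.008,0,0],[0.0004,0.007,0,0],[0.0004,0.006,0,0],[0,0.004,0,0],[0,0.002,0,0]],
])

```text
time_s: 4.88
tcp_pos: [0.5468, -0.0897, 0.0123]
eef_rot: [-2.178, 2.264, -0.0]
wrist_force: [0.5, -0.6, -0.3]
grip_width: 0.028
```

```bash
python3 loc.py
```

```text
tcp [ 0.5468 -0.0897  0.0123] [ 0.5 -0.6 -0.3]
side 227 [330.8 232.3] [ 0.5469 -0.0472] corral -0.1296 0.0009
top 190 [328.6 259.2] [ 0.54   -0.0411] corral -0.1261 0.0093
```

```bash
python3 - <<'E'
import cv2,numpy as np
s=cv2.imread("pics/last_side.png");t=cv2.imread("pics/last_top.png")
a=cv2.resize(s[215:295,310:390],(480,480),interpolation=cv2.INTER_CUBIC)
b=cv2.resize(t[200:280,260:313],(318,480),interpolation=cv2.INTER_CUBIC)
cv2.imwrite("pics/a2.png",np.hstack([a,b]))
E
```

```text
(no output)
```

View pics/a2.png

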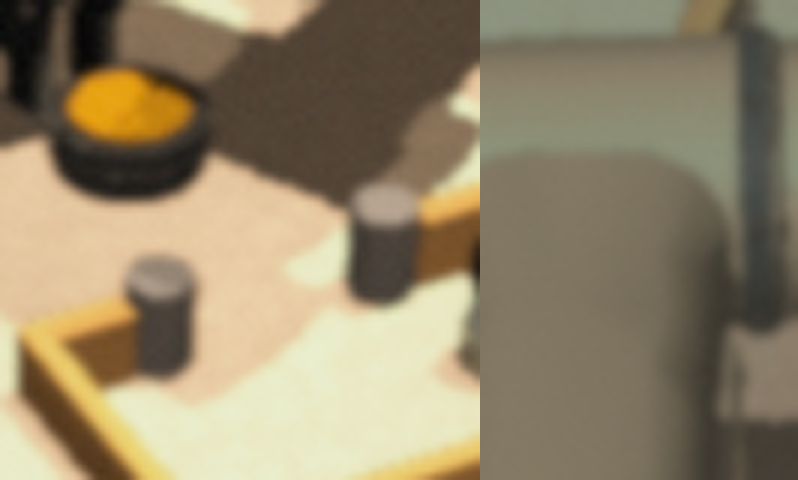

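The side view shows the tin seated in the cradle at about (331,232), with post tops at about (336.3,260.9) and (373.8,248.6). The arm blocks the top view.

```bash
python3 - <<'E'
from h import *
A=ray("side",(336.25,260.9),.045)[:2];B=ray("side",(373.75,248.6),.045)[:2];d=B-A
print(A,B,np.linalg.norm(d),(A+B)/2,np.degrees(np.arctan2(-d[0],d[1])) )
print(np.degrees(np.arctan2(-d[0],d[1])))
E
```

```text
[0.64566337 0.06276047] [0.54365616 0.09528077] 0.10706559722861647 [0.59465977 0.07902062] 72.31751391749133
72.31751391749133
```

Side and top put the gap within 5 mm of each other. I'll trust side, because it sees tin and posts together. Next I back off, turn to the corral axis and re-engage.

>>> play_rows([
  [[0,-0.01,0,0],[0,-0.01,0,0],[-0.006,0,0,-5.3],[-0.006,0,0,-5.3],[-0.005,0,0,-5.3]],
])

```text
time_s: 5.4
tcp_pos: [0.5293, -0.1116, 0.0122]
eef_rot: [1.835, -2.55, -0.0]
wrist_force: [-0.6, -0.1, -0.0]
grip_width: 0.0281
```

>>> play_rows([
  [[0.0016,0.005,0,0],[0.0016,0.005,0,0],[0.0014,0.004,0,0],[0.0014,0.004,0,0],[0.0014,0.004,0,0]],
])

```text
time_s: 5.82
tcp_pos: [0.5376, -0.0878, 0.0123]
eef_rot: [1.845, -2.543, 0.0]
wrist_force: [0.5, -0.3, -0.6]
grip_width: 0.0281
```

>>> play_rows([
  [[0.002,0.0055,0,0],[0.002,0.0055,0,0],[0.002,0.0055,0,0],[0.002,0.0055,0,0],[0.002,0.0055,0,0]],
])

```text
time_s: 6.23
tcp_pos: [0.5474, -0.0601, 0.0123]
eef_rot: [1.843, -2.544, 0.0]
wrist_force: [-0.2, -1.1, -0.8]
grip_width: 0.0282
```

>>> play_rows([
  [[0.002,0.0055,0,0],[0.002,0.0055,0,0],[0.002,0.0055,0,0],[0.0015,0.004,0,0],[0.001,0.002,0,0]],
])

```text
time_s: 6.65
tcp_pos: [0.5559, -0.0376, 0.0123]
eef_rot: [-1.843, 2.544, 0.0]
wrist_force: [-0.5, -0.3, 0.7]
grip_width: 0.028
```

```bash
python3 loc.py; python3 - <<'E'
import cv2,numpy as np
s=cv2.imread("pics/last_side.png")
cv2.imwrite("pics/a3.png",cv2.resize(s[215:295,310:390],(560,560),interpolation=cv2.INTER_CUBIC))
from h import *
w=bot.get_image("wrist");cv2.imwrite("pics/w3.png",w[:,:,::-1])
E
```

```text
tcp [ 0.5559 -0.0376  0.0123] [-0.5 -0.3  0.7]
side 252 [339.7 243.2] [0.5672 0.0031] corral -0.0755 -0.0022
top 84 [307.9 252.5] [0.552  0.0109] corral -0.0729 0.0147
```

View pics/a3.png

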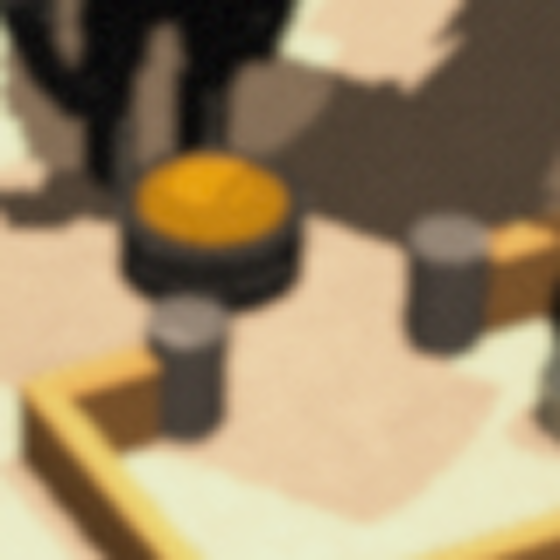

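View pics/w3.png

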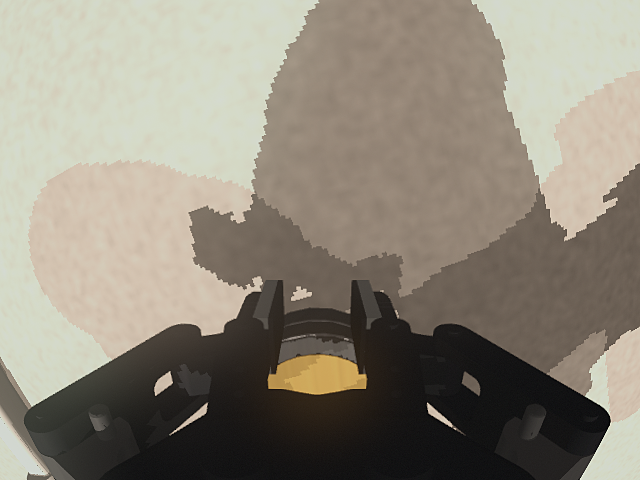

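The wrist view shows the tin centred between the fingers (disc 268–367, fingers about 318). In the side view the tin is 81 mm short of the gap middle, about 2–3 mm off axis, so I head for it at 70°.

>>> play_rows([
  [[0.0018,0.005,0,0],[0.0018,0.005,0,0],[0.0018,0.005,0,0],[0.0018,0.005,0,0],[0.0018,0.005,0,0]],
])

```text
time_s: 7.22
tcp_pos: [0.5649, -0.0127, 0.0123]
eef_rot: [-1.843, 2.544, -0.0]
wrist_force: [-0.5, -0.1, -0.6]
grip_width: 0.0281
```

>>> play_rows([
  [[0.0018,0.005,0,0],[0.0018,0.005,0,0],[0.0014,0.004,0,0],[0.0011,0.003,0,0],[0.0004,0.001,0,0]],
])

```text
time_s: 7.63
tcp_pos: [0.5714, 0.0053, 0.0123]
eef_rot: [-1.843, 2.544, -0.0]
wrist_force: [-1.1, -1.1, 1.0]
grip_width: 0.0282
```

```bash
python3 loc.py; python3 - <<'E'
import cv2,numpy as np
s=cv2.imread("pics/last_side.png")
cv2.imwrite("pics/a4.png",cv2.resize(s[215:295,310:390],(560,560),interpolation=cv2.INTER_CUBIC))
E
```

```text
tcp [0.5714 0.0053 0.0123] [-1.1 -1.1  1. ]
side 253 [348.3 252.6] [0.5825 0.0461] corral -0.0298 -0.0029
top 81 [290.3 244.5] [0.5677 0.0559] corral -0.0253 0.0142
```

View pics/a4.png

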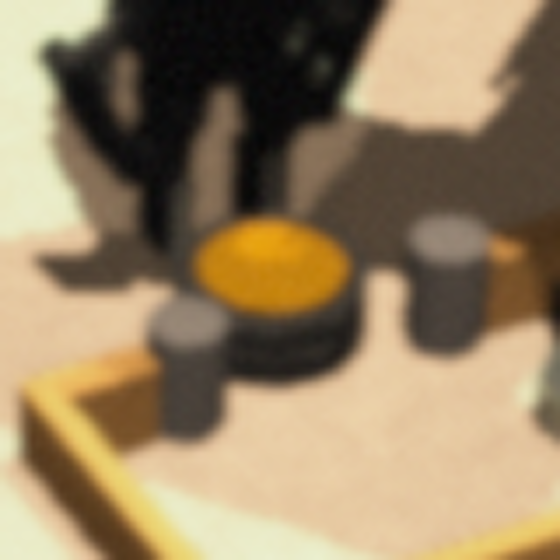

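The tin is about 35 mm short and about 1 mm off the axis, clear of both posts. I go on into the gap.

>>> play_rows([
  [[0.0012,0.0035,0,0],[0.0013,0.0038,0,0],[0.0013,0.0038,0,0],[0.0013,0.0038,0,0],[0.0013,0.0038,0,0]],
])

```text
time_s: 8.15
tcp_pos: [0.5777, 0.0239, 0.0123]
eef_rot: [-1.843, 2.544, -0.0]
wrist_force: [-0.4, -0.2, -0.3]
grip_width: 0.0284
```

>>> play_rows([
  [[0.0013,0.0038,0,0],[0.0013,0.0038,0,0],[0.0013,0.0038,0,0],[0.0007,0.002,0,0],[0,0,0,0]],
])

```text
time_s: 8.57
tcp_pos: [0.5824, 0.0374, 0.0123]
eef_rot: [-1.843, 2.544, -0.0]
wrist_force: [-0.3, 0.2, -0.6]
grip_width: 0.0278
```

```bash
python3 loc.py; python3 - <<'E'
import cv2,numpy as np
s=cv2.imread("pics/last_side.png")
cv2.imwrite("pics/a5.png",cv2.resize(s[215:295,310:390],(560,560),interpolation=cv2.INTER_CUBIC))
E
```

```text
tcp [0.5824 0.0374 0.0123] [-0.3  0.2 -0.6]
side 275 [355.1 260.1] [0.594  0.0788] corral 0.0048 -0.0033
top 79 [277.3 238.7] [0.5793 0.0894] corral 0.0102 0.014
```

View pics/a5.png

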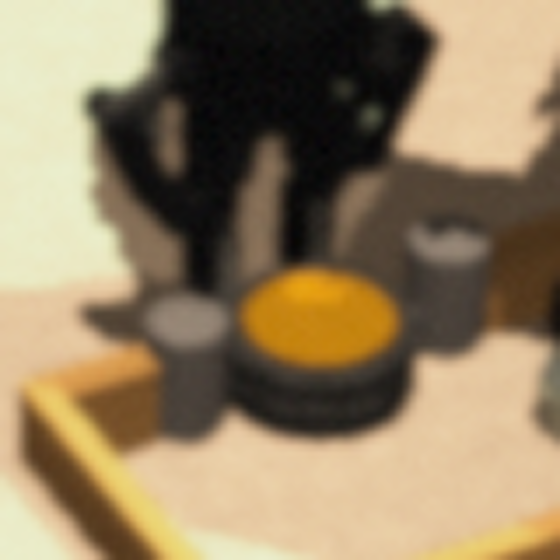

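The tin is in the gap with clearance on both sides. The fingers now have to pass the posts, so I back off a little, narrow them, and push on along the axis.

>>> play_rows([
  [[-0.0015,-0.0045,0.001,0],[0,0,0.002,0],[0,0,0,0],[0.0008,0.0024,0,0],[0.001,0.003,0,0]],
], fingers=-0.58)

```text
time_s: 9.08
tcp_pos: [0.5825, 0.0376, 0.0154]
eef_rot: [1.842, -2.545, 0.0]
wrist_force: [0.7, -0.6, 0.9]
grip_width: 0.0178
```

>>> play_rows([
  [[0.0011,0.0033,0,0],[0.0012,0.0038,0,0],[0.0012,0.0038,0,0],[0.0012,0.0038,0,0],[0.0012,0.0038,0,0]],
])

```text
time_s: 9.5
tcp_pos: [0.5885, 0.0567, 0.0153]
eef_rot: [1.843, -2.544, 0.0]
wrist_force: [-0.8, -0.3, 1.1]
grip_width: 0.0179
```

>>> play_rows([
  [[0.0012,0.0038,0,0],[0.0012,0.0038,0,0],[0.0012,0.0038,0,0],[0.0012,0.0038,0,0],[0.0012,0.0038,0,0]],
])

```text
time_s: 9.92
tcp_pos: [0.5945, 0.0757, 0.0153]
eef_rot: [-1.843, 2.544, 0.0]
wrist_force: [-0.1, -0.8, -0.1]
grip_width: 0.018
```

```bash
python3 loc.py; python3 - <<'E'
import cv2,numpy as np
s=cv2.imread("pics/last_side.png")
cv2.imwrite("pics/a6.png",cv2.resize(s[215:295,310:390],(560,560),interpolation=cv2.INTER_CUBIC))
E
```

```text
tcp [0.5945 0.0757 0.0153] [-0.1 -0.8 -0.1]
side 287 [364.1 269.1] [0.6062 0.1182] corral 0.046 -0.0023
top 79 [261.2 232. ] [0.5924 0.1308] corral 0.0536 0.0148
```

View pics/a6.png

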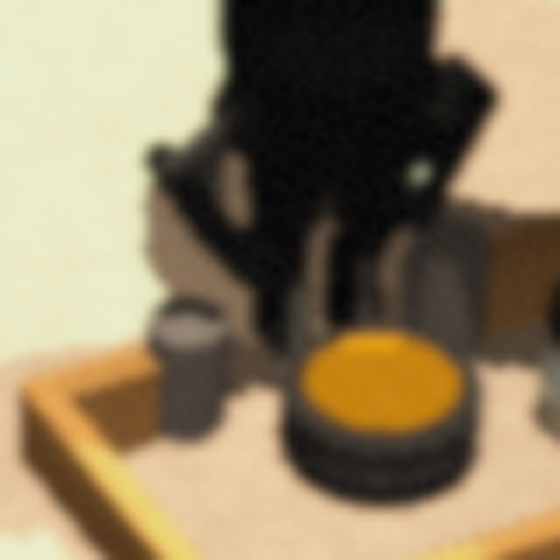

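The tin is inside at x ≈ 41–46 mm and forces are still low. I push 25 mm more, back off, and lift away.

>>> play_rows([
  [[0.0012,0.0038,0,0],[0.0012,0.0038,0,0],[0.0012,0.0038,0,0],[0.0012,0.0038,0,0],[0.0012,0.0038,0,0]],
])

```text
time_s: 10.43
tcp_pos: [0.6005, 0.0947, 0.0152]
eef_rot: [1.843, -2.544, -0.0]
wrist_force: [-0.3, -0.2, -0.3]
grip_width: 0.0176
```

>>> play_rows([
  [[0.001,0.003,0,0],[0.0006,0.002,0,0],[0,0,0,0],[-0.0018,-0.0055,0,0],[-0.0018,-0.0055,0,0]],
])

```text
time_s: 10.85
tcp_pos: [0.5983, 0.088, 0.0153]
eef_rot: [-1.843, 2.544, -0.0]
wrist_force: [-0.1, -0.2, -0.3]
grip_width: 0.0181
```

>>> play_rows([
  [[0,0,0,0],[0,0,0.02,0],[0,0,0.03,0],[0,0,0.03,0],[0,0,0.03,0]],
])

```text
time_s: 11.27
tcp_pos: [0.598, 0.0877, 0.1266]
eef_rot: [1.842, -2.544, -0.0]
wrist_force: [0.6, 0.5, -0.5]
grip_width: 0.0176
```

>>> play_rows([
  [[0,-0.03,0.03,0],[0,-0.04,0.02,0],[0,-0.04,0,0],[0,-0.04,0,0],[0,-0.04,0,0]],
])

```text
time_s: 11.68
tcp_pos: [0.5981, -0.1003, 0.1742]
eef_rot: [-1.842, 2.543, -0.001]
wrist_force: [1.0, -0.0, 0.2]
grip_width: 0.0178
```

>>> play_rows([
  [[0,-0.04,0,0],[0,-0.04,0,0],[0,-0.03,0,0],[0,0,0,0],[0,0,0,0]],
])

```text
time_s: 12.1
tcp_pos: [0.5977, -0.2105, 0.173]
eef_rot: [1.838, -2.547, -0.001]
wrist_force: [0.7, 0.5, 0.6]
grip_width: 0.018
```

```bash
python3 loc.py; python3 - <<'E'
import cv2,numpy as np
s=cv2.imread("pics/last_side.png");t=cv2.imread("pics/last_top.png")
a=cv2.resize(s[100:340,170:440],(405,360));b=cv2.resize(t[150:350,200:440],(390,325));c=np.zeros((360,795,3),np.uint8);c[:,:405]=a;c[:325,405:]=b
cv2.imwrite("pics/a7.png",c)
E
```

```text
tcp [ 0.5977 -0.2105  0.173 ] [0.7 0.5 0.6]
side 289 [369.8 275.2] [0.6149 0.1432] corral 0.0726 -0.0025
top 282 [256.9 223.5] [0.6131 0.1437] corral 0.0724 -0.0006
```

View pics/a7.png

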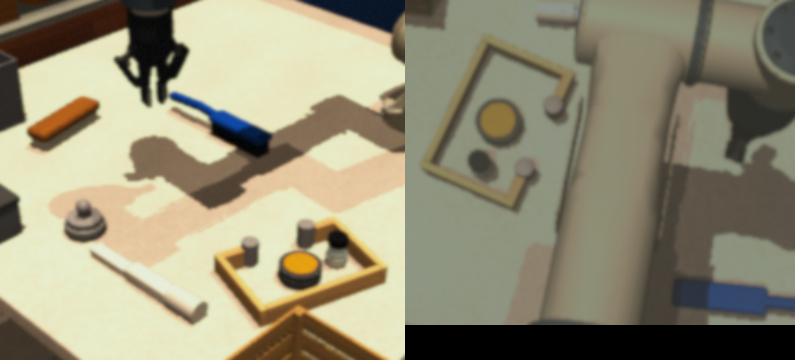

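Both views show the tin well inside, at x ≈ 67–72 mm and y ≈ 0, with the jar beside it and the robot clear of everything. I hand the job in.

```bash
python3 -c "
from cell import bot
print(bot.close_job())"
```

```text
the job is handed in; nothing more can be done
None
```

The tin is in its corral, and I handed the job in at about 12 s of the 53 s allowed; `close_job` gives no verdict. I pushed it with two slightly open fingertips, first onto the corral's axis and then straight through the gap. I narrowed the fingers before they passed the posts, then backed off and lifted clear.

**Final position:** the two cameras agree within 2 mm on the tin's centre, (0.614, 0.143). That is about 67–72 mm past the post line and 0–3 mm off the axis. In the pictures it sits flat, and the robot is clear of everything.

**In the gap:** the side view had the tin within about 1 mm of midway between the posts while I paused there. Wrist force readings stayed at about 1 N, which is the sensor's noise level, throughout.

**Bystanders:** the jar, dustpan brush, pad holder, shoe brush and crevice tool look unmoved in the last picture, judged by eye only. The cleaner and wax can were outside that crop, but the arm never went near them.

**Disagreements:**
- The top and side views differed by about 5 mm on where the gap is, so I steered by the side view.
- The top view's readings of the tin during the push were up to about 18 mm off, because the arm partly hid it. I did not use them.

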